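# Refit a console's access panel over its quarter-turn stud and hold it shut

### The job

Close up the opened game console. Leave the panel off while you give its quarter-turn wing stud about a quarter turn counterclockwise, until the wing lies straight across the opening, as the panel's slot will lie; then lift the loose access panel by its rib, lower it into the opening so that the wing comes up through the slot, and press it down against its two spring pins until it is flush and level with the console's top. Finish while still holding it pressed down: do not let go, and leave the screwdriver, the finned heatsink and the X-shaped clamp where they lie.

Things in the scene. Friction and masses are not known exactly. Their poses are not given: they have to be found in the camera images.
- console: White console chassis lying flat, fixed, 280 (x) x 220 (y) x 60 mm high. Origin: centre of its underside, on the bench; z up. Top opening centred on the origin, 156 (x) x 106 (y) mm, with a steel ledge 10 mm wide all round inside it, 6 mm below the top (54 mm above the bench). x points along the opening to the end where the wing stud stands. Floor inside is about 47 mm below the top.
- wing_top (a point): Top centre of the steel wing stud, 45 mm along the console's +x from its origin, 89 mm above the bench. The wing is an upright flat bar 30 mm long, 10 thick, 64 to 86 mm above the bench (narrower 3 mm crown on top), on a round post 8 mm thick; it turns about the vertical here. The point turns with it: its x lies along the bar's length.
- wing (a joint): Wing angle (rad), counterclockwise seen from above: 0 with the bar along the console's x axis, 1.571 straight across (along console y), as the panel's slot lies when fitted. Starts between 0.1 and 0.6; stops at -0.2 and 2.1 but none at 1.571; stays where it is left (friction about 0.06 N m).
- panel: Loose white panel lying right way up, 150 (x) x 100 (y) x 6 mm, 0.14-0.28 kg. Origin: centre of underside. Grip rib on top: 50 mm long (x), 14 thick (y), 30 high above the panel's top, centred at x = -12, y = 0. Fits the opening with 3 mm to spare all round, its x along the console's x (slot end over the stud); fully seated its origin is 54 mm above the bench, on the console's vertical axis.
- slot (a point): Centre, on the panel's top, of the slot cut through the panel at x = +45 mm: 16 mm along the panel's x, 36 mm along its y. The wing passes up through it when it lies along the slot.
- pin_a (a joint): Travel (m) of the sprung brass pin, 7 mm thick, on the ledge at console x = +72 mm, y = 0: 0 when up (top 58 mm above the bench, 4 mm above the ledge), 0.004 when pressed level with the ledge. Pushes up with 3 N when up, 7 N when level with the ledge, so an unheld panel stands proud.
- pin_b (a joint): The same pin at the other end, console's x = -72 mm, y = 0.
- screwdriver: Bystander: screwdriver 180 mm long lying along x between the console and the panel.
- heatsink: Bystander: finned aluminium block 36 x 36 x 26 mm, on the bench near the panel's end away from the slot, about 130 mm from the panel's origin.
- clamp: Bystander: flat steel X-shaped clamp 60 mm over its arms, 4 mm thick, lying on the console's top at the corner around x = -108, y = +75 mm of the console.

How it is judged:
By the outcome, as a careful person would: the job done as asked, in the order asked, and still so for the second after the job is handed in, while the arm keeps its last pose, push and grip.
It also fails if it takes over 54 s, if anything falls off the work surface, if the arm or the gripper's body presses on something with over 40 N, if the wrist force passes 120 N, or if a joint passes its speed limit or range.

### The arm

A 6-joint arm with a two-finger parallel gripper is mounted at the origin on the work surface. World frame = base frame: x ahead of the robot, y to its left, z up, the work surface at z = 0. Lengths are in mm, angles in rad, forces in N, time in s.
With the tool pointing down it reaches from about 375 to 975 mm from the base axis. Payload 3.8 kg.
Tool frame: the origin (TCP) lies midway between the tips of the shut fingers; the grasp point (between the pads) lies 19 mm behind it; z points along the fingers, y is the direction in which the jaws open and shut (so a half turn about z gives the same grasp; the last joint's range is limited). The gripper opens to 88 mm and grips with 3 to 60 N. Pads are 18 mm wide; open, the fingers measure 123 mm over their backs; the gripper's body (75 mm by 187 mm) begins 45 mm behind the grasp point.
Start: joints at [1.109, 0.264, 1.604, -0, 1.274, -0.037], TCP at [278.191, 615.002, 238.706] pointing down, gripper open.
Joint ranges: [-2.63, 2.63], [-0.94, 2.18], [0.31, 2.57], [-1.31, 4.45], [0, 2.66], [-2.55, 2.55]. Speed limits (rad/s): [2.57, 2.57, 3.14, 3.14, 3.14, 3.14].

### API

Orientations are given as a rotation vector (axis times angle).
In Python, from workcell import manip gives the robot as it stands.
- The arm moves only by the tool send_rows, never from a script. Its argument "rows" is a list that holds one entry, the list of rows, each a list of 5 numbers: the shift along the tool's x, y, z in mm, then the turn about the tool's z in rad, then the opening in per cent of the stroke, from 0 (shut) to 100 (fully open). A call has 1 to 8 rows; each row is the pose to reach, as a shift and turn from the pose measured when the call began, along the tool's axes at that moment; what a row does not reach only later rows make up. A row lasts 1/8 s, in which the tool goes at most 62.5 mm and 10.7 degrees, less where a joint would pass 70% of its speed; a pose out of reach is approached as far as the arm can. A call with a gripper value outside its range is refused whole. The fingers move at their own pace and stop on an object; "newtons" is the grip in N (left out, the last holds). Time passes only in rows, so rows that repeat a pose let the fingers close. It gives the time, the measured TCP pose, the force and the opening at its end, in the units of the state.
- manip.observe(): the state, without advancing time (a new reading comes with each control period).
- manip.snapshot(name): name is "scene" or "top" or "wrist"; returns a dict with "image" (420x560x3 uint8, red, green, blue), "camera_matrix" (3x3 intrinsics, pixels), "origin" and "rotation" of the camera in the world. Camera axes: x right, y up, looking along -z (the intrinsics and any distortion apply to the point x, -y, -z); pixel columns grow to the right and rows downward; lengths in mm; the calibration is good to about 2 mm. A picture is of the moment at which its call begins. There is no depth.
- manip.job_done(): hands the job in, once; it reports no verdict.
The state is a dict: "clock": time; "joint_pos": joint angles; "qvel": joint speeds; "effort": joint torques, N m; "eef_pos": TCP position; "tool_rot": TCP orientation; "ft_force": force on the tool from outside, world axes, zero at the start; "ft_torque": the same for the moment, N m; "finger_gap": finger opening in mm.
Only numpy, scipy, OpenCV 4.12 (cv2) and the standard library are available. Lean on these libraries where they do the work, as an engineer would, in place of code of your own. Each camera call takes 0.05 s, during which the arm holds its last target. There are 200 camera calls.

## Working session

There is one attempt and no reset: what is moved stays moved. The work goes in short steps, Python scripts to look and compute and a tool call to move; the robot and the scene stay as the last step left them, time stands still between calls to the robot, and variables do not carry over. Pictures are saved under pics/ and viewed, on a budget of 10 in all, crops included, one or two more only if the job needs it, and the job is handed in when it is done.

Besides the shell and the picture viewer there is one more tool, called by a JSON object that holds its "method" and its "body", one argument or row to a line. send_rows: Moves the arm, as the interface text tells. Its arguments: {"type":"object","properties":{"rows":{"type":"array"},"newtons":{"type":"number"}},"required":["rows"]}

```bash
mkdir -p pics
cat > h.py <<'E'
import numpy as np, cv2
from scipy.spatial.transform import Rotation as R
from workcell import manip
def snap(cam,name):
    s=manip.snapshot(cam); np.savez('pics/'+name+'.npz',**{k:np.array(v) for k,v in s.items()})
    cv2.imwrite('pics/'+name+'.png',cv2.cvtColor(s['image'],cv2.COLOR_RGB2BGR)); return s
def load(name): return np.load('pics/'+name+'.npz')
def ray(s,px):
    K=np.array(s['camera_matrix']); d=np.linalg.inv(K)@[px[0],px[1],1]
    return np.array(s['rotation'])@[d[0],-d[1],-d[2]]
def at(s,px,z):
    o=np.array(s['origin']).ravel(); d=ray(s,px); return o+d*(z-o[2])/d[2]
def proj(s,P):
    p=np.array(s['rotation']).T@(np.array(P,float)-np.array(s['origin']).ravel())
    q=np.array(s['camera_matrix'])@[p[0],-p[1],-p[2]]; return q[:2]/q[2]
def st():
    o=manip.observe(); print('t',o['clock'],'tcp',np.round(o['eef_pos'],1),'rot',np.round(o['tool_rot'],3),'F',np.round(o['ft_force'],1),'T',np.round(o['ft_torque'],2),'gap',np.round(o['finger_gap'],1)); return o
E
python3 - <<'E'
from h import *
o=st(); print(R.from_rotvec(o['tool_rot']).as_matrix().round(3))
a=snap('top','top0'); b=snap('scene','sc0'); 
for s in(a,b): print(s['camera_matrix'],s['origin'],s['rotation'],[k for k in s])
E
```

```text
t 0.0 tcp [277.9 614.4 237.4] rot [-6.62e-01 -3.07e+00  3.00e-03] F [0.7 0.1 0.2] T [ 0.02 -0.01  0.02] gap 88.2
[[-0.911  0.412 -0.001]
 [ 0.412  0.911 -0.002]
 [ 0.    -0.002 -1.   ]]
[[413.10652985   0.         276.50395   ]
 [  0.         413.10652985 212.3226733 ]
 [  0.           0.           1.        ]] [394.24745016  12.26600806 816.82136078] [ 0.12423867 -0.13580106 -1.53942957] ['image', 'camera_matrix', 'origin', 'rotation']
[[391.06747979   0.         282.21603994]
 [  0.         391.06747979 210.30270655]
 [  0.           0.           1.        ]] [ 752.55828247 -301.54470612  700.5087647 ] [0.52427159 0.20378202 0.67151528] ['image', 'camera_matrix', 'origin', 'rotation']
```

View pics/top0.png

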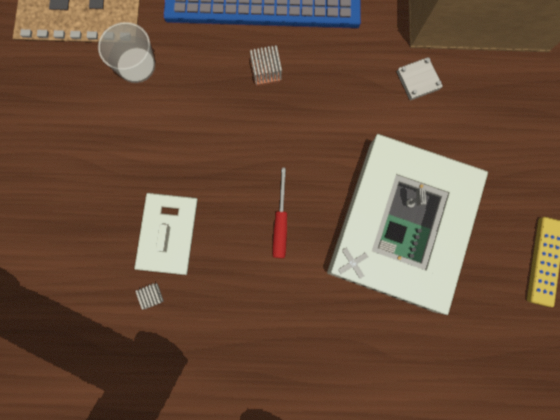

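The top view shows the console at about (410,225), with the wing near (412,197) and the clamp at (352,262). The panel is at (166,233) with its slot end up, the screwdriver at (281,215) and the heatsink at (149,296). I'll zoom in next.

```bash
sed -i "s/s=manip.snapshot(cam);/s=manip.snapshot(cam); s['rotation']=R.from_rotvec(np.ravel(s['rotation'])).as_matrix();/" h.py
python3 - <<'E'
from h import *
s=dict(load('top0')); s['rotation']=R.from_rotvec(s['rotation']).as_matrix(); np.savez('pics/top0.npz',**s)
im=cv2.imread('pics/top0.png')
a=cv2.resize(im[130:320,325:495],None,fx=3,fy=3,interpolation=cv2.INTER_CUBIC)
b=cv2.resize(im[188:280,130:204],None,fx=3.8,fy=3.8,interpolation=cv2.INTER_CUBIC)
c=np.zeros((570,510+b.shape[1],3),np.uint8); c[:,:510]=a; c[:b.shape[0],510:]=b
cv2.imwrite('pics/crop0.png',c); print(c.shape)
g=im.min(2); m=((g>150)*255).astype(np.uint8)
for cn in cv2.findContours(m,cv2.RETR_EXTERNAL,cv2.CHAIN_APPROX_NONE)[0]:
    if cv2.contourArea(cn)>1500: print(cv2.contourArea(cn),cv2.boxPoints(cv2.minAreaRect(cn)).round(1).tolist())
E
```

```text
(570, 791, 3)
3739.5 [[134.5, 268.20001220703125], [145.5, 191.5], [196.3000030517578, 198.8000030517578], [185.39999389648438, 275.5]]
17449.0 [[329.70001220703125, 274.8999938964844], [376.70001220703125, 133.89999389648438], [494.0, 173.0], [447.0, 314.0]]
```

View pics/crop0.png

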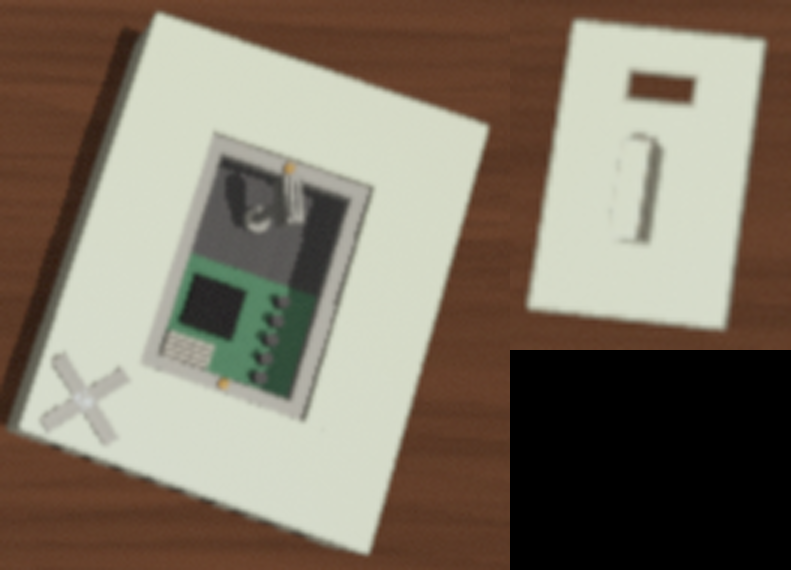

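```bash
cat > fit.py <<'E'
from h import *
from scipy.optimize import least_squares
def fit(s,pts,model,z0,free=False):
    # model in object coords (xyz from origin), object flat: x,y,yaw
    def P(p): c,sn=np.cos(p[2]),np.sin(p[2]); return np.array([[p[0]+c*m[0]-sn*m[1],p[1]+sn*m[0]+c*m[1],z0+m[2]] for m in model])
    f=lambda p:np.ravel([proj(s,q)-x for q,x in zip(P(p),pts)])
    p0=np.r_[at(s,np.mean(pts,0),z0+model[0][2])[:2],0]
    best=min((least_squares(f,np.r_[p0[:2],a]) for a in np.arange(-3,3.2,.6)),key=lambda r:r.cost)
    return best.x,np.abs(best.fun).max()
E
python3 - <<'E'
from fit import *
s=load('top0')
# console, crop (col,row)
cp=lambda l:[((x+.5)/3-.5+325,(y+.5)/3-.5+130) for x,y in l]
C=cp([(157,12),(489,126),(369,553),(17,430)])
print('console',fit(s,C,[(140,110,60),(140,-110,60),(-140,-110,60),(-140,110,60)],0))
pins=cp([(289,168),(223,383)]); print('pins',[at(s,p,58).round(1) for p in pins])
c,e=fit(s,C,[(140,110,60),(140,-110,60),(-140,-110,60),(-140,110,60)],0)
w=c[:2]+45*np.array([np.cos(c[2]),np.sin(c[2])]); print('stud',w,(proj(s,[*w,89])-[325,130])*3)
W=cp([(284,172),(300,222)]); q=[at(s,p,86)for p in W]; print('wing',q,np.arctan2(*(q[0]-q[1])[1::-1])-c[2])
pp=[((x-510+.5)/3.8-.5+130,(y+.5)/3.8-.5+188) for x,y in[(573,19),(766,40),(725,329),(527,308)]]
p,e=fit(s,pp,[(75,50,6),(75,-50,6),(-75,-50,6),(-75,50,6)],0); print('panel',p,e)
r=p[:2]-12*np.array([np.cos(p[2]),np.sin(p[2])]); print('rib',r, (proj(s,[*r,36])-[130,188])*3.8+[510,0])
o=manip.observe();T=R.from_rotvec(o['tool_rot']).as_matrix();print('tool x az',np.arctan2(T[1,0],T[0,0]))
for n,t in(('stud',[*w,200]),('rib',[*r,200])): print(n,T.T@(np.array(t)-o['eef_pos']))
E
```

```text
console (array([ 5.12138578e+02, -2.41571598e+02, -3.16488061e-01]), np.float64(0.6447666233237328))
pins [array([ 580.4, -263.2,   58. ]), array([ 444.3, -218.5,   58. ])]
stud [ 554.90362113 -255.5769917 ] [294.93964027 196.13818456]
wing [array([ 570.93708283, -249.9218267 ,   86.        ]), array([ 540.33072235, -258.64088926,   86.        ])] 0.5940138903278225
panel [ 4.83187603e+02  2.24551554e+02 -7.85213582e-02] 0.6047524430869657
rib [471.22457735 225.49284238] [627.71288006 187.29514464]
tool x az 2.7168061264566172
stud [-610.93592877 -678.45362207   38.85759347]
rib [-336.43218936 -274.6251631    38.05734042]
```

{"method": "send_rows", "body": {
  "rows": [
    [[-40,-44,0,0.155,100],[-80,-88,0,0.31,100],[-120,-132,0,0.465,100],[-160,-176,0,0.62,100],[-200,-220,0,0.775,100],[-240,-264,0,0.93,100],[-280,-308,0,1.085,100],[-320,-352,0,1.24,100]]
  ],
  "newtons": 20
}}

```text
clock: 1.1
eef_pos: [424.4, 160.0, 238.0]
tool_rot: [2.328, 2.109, -0.003]
ft_force: [0.3, 0.1, 0.2]
finger_gap: 88.2
```

```bash
cat >> h.py <<'E'
def go(xy,z,az):
    o=st();T=R.from_rotvec(o['tool_rot']).as_matrix(); a=np.arctan2(T[1,0],T[0,0])
    print('shift',np.round(T.T@(np.array([*xy,z])-o['eef_pos']),1),'turn',round((a-az+np.pi)%(2*np.pi)-np.pi,3),'az',round(a,3),'q',np.round(o['joint_pos'],2))
E
python3 -c "
from h import *
go((554.9,-255.6),170,.278)"
```

```text
t 1.1 tcp [424.4 160.  238. ] rot [ 2.328  2.109 -0.003] F [0.3 0.1 0.2] T [-0.04 -0.01  0.02] gap 88.2
shift [-400.5  170.9   68.7] turn 1.194 az 1.472 q [ 0.31 -0.16  2.05 -0.    1.25  0.41]
```

{"method": "send_rows", "body": {
  "rows": [
    [[-50,21.4,8.5,0.15,100],[-100,42.8,17,0.3,100],[-150,64,25.5,0.45,100],[-200,85,34,0.6,100],[-250,107,43,0.75,100],[-300,128,51,0.9,100],[-350,149,60,1.05,100],[-400.5,171,68,1.19,100]]
  ]
}}

```text
clock: 2.1
eef_pos: [554.9, -257.2, 169.8]
tool_rot: [3.11, 0.434, -0.003]
ft_force: [0.6, 0.8, -0.1]
finger_gap: 88.0
```

{"method": "send_rows", "body": {
  "rows": [
    [[0,0,0,0,100],[0,0,0,0,100]]
  ]
}}

```text
clock: 2.35
eef_pos: [554.2, -256.7, 168.9]
tool_rot: [-3.111, -0.434, 0.005]
ft_force: [0.9, -0.2, -0.1]
finger_gap: 88.2
```

```bash
python3 -c "
from h import *
go((554.9,-255.6),64,.278)
s=snap('wrist','w1');print(s['origin']); print(proj(s,[554.9,-255.6,89]),[proj(s,[580.4,-263.2,58]).round()])"
```

```text
t 2.35 tcp [ 554.2 -256.7  168.9] rot [-3.111 -0.434  0.005] F [ 0.9 -0.2 -0.1] T [-0.02  0.18 -0.04] gap 88.2
shift [  1.3  -0.8 104.9] turn -0.001 az 0.277 q [-0.47  0.2   1.82 -0.    1.13  0.82]
[ 627.08781827 -236.30070502  314.75470861]
[277.56637916 217.66320422] [array([294., 183.])]
```

View pics/w1.png

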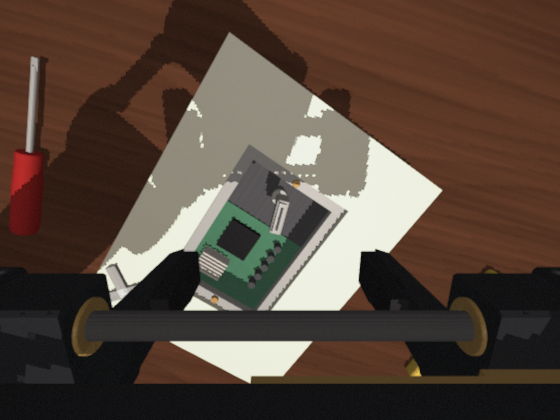

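```bash
python3 -c "
from fit import *
s=load('w1')
c,e=fit(s,[(229,33),(442,190),(249,145),(347,210)],[(140,110,60),(140,-110,60),(78,53,60),(78,-53,60)],0);print(c,e)
print('stud',c[:2]+45*np.array([np.cos(c[2]),np.sin(c[2])]),[at(s,p,58).round(1) for p in((296,184),(214,300))])
q=[at(s,p,88) for p in((283,194),(273,233))];print(q,sum(q)/2,np.arctan2(*(q[0]-q[1])[1::-1]))
"
```

```text
[ 5.11120912e+02 -2.43165621e+02 -3.13774500e-01] 1.2337918262853123
stud [ 553.92380265 -257.0549181 ] [array([ 579.7, -265.4,   58. ]), array([ 443.5, -220.5,   58. ])]
[array([ 574.73114934, -254.45111511,   88.        ]), array([ 540.73558982, -255.69067095,   88.        ])] [ 557.73336958 -255.07089303   88.        ] 0.03644614079849765
```

{"method": "send_rows", "body": {
  "rows": [
    [[0,0,30,0.08,100],[0,0,60,0.16,70],[0,0,85,0.16,50],[0,0,104,0.16,40],[0,0,104,0.16,25],[0,0,104,0.16,15],[0,0,104,0.16,5],[0,0,104,0.16,0]]
  ]
}}

```text
clock: 3.4
eef_pos: [554.7, -256.6, 66.4]
tool_rot: [3.135, 0.185, -0.002]
ft_force: [0.1, -0.4, 0.2]
finger_gap: 20.3
```

{"method": "send_rows", "body": {
  "rows": [
    [[0,0,0,0,0],[0,0,0,0,0],[0,0,0,0,0]]
  ]
}}

```text
clock: 3.78
eef_pos: [554.6, -256.4, 66.7]
tool_rot: [3.136, 0.185, -0.002]
ft_force: [-1.8, 2.5, 2.4]
finger_gap: 9.9
```

```bash
python3 -c "
from h import *
go((554.4,-256.4),65,1.254)"
```

```text
t 3.775 tcp [ 554.6 -256.4   66.7] rot [ 3.136e+00  1.850e-01 -2.000e-03] F [-1.8  2.5  2.4] T [ 0.31  0.37 -0.05] gap 9.9
shift [-0.2 -0.   1.7] turn -1.136 az 0.118 q [-0.47  0.3   1.89 -0.    0.94  0.98]
```

{"method": "send_rows", "body": {
  "rows": [
    [[0,0,0,-0.15,0],[0,0,0,-0.3,0],[0,0,0,-0.45,0],[0,0,0,-0.6,0],[0,0,0,-0.75,0],[0,0,0,-0.9,0],[0,0,0,-1.05,0],[0,0,0,-1.136,0]]
  ]
}}

```text
clock: 4.78
eef_pos: [554.8, -256.6, 66.7]
tool_rot: [2.541, 1.847, -0.002]
ft_force: [0.4, 0.7, -0.3]
finger_gap: 10.1
```

{"method": "send_rows", "body": {
  "rows": [
    [[0,0,0,0,0],[0,0,0,0,0]]
  ]
}}

```text
clock: 5.03
eef_pos: [554.8, -256.7, 66.7]
tool_rot: [2.542, 1.845, -0.002]
ft_force: [-0.9, 1.0, 0.5]
finger_gap: 10.1
```

```bash
python3 -c "
from h import *
go((554.4,-256.4),65,1.254)"
```

```text
t 5.025 tcp [ 554.8 -256.7   66.7] rot [ 2.542e+00  1.845e+00 -2.000e-03] F [-0.9  1.   0.5] T [-0.01  0.21 -0.03] gap 10.1
shift [ 0.2 -0.5  1.7] turn 0.002 az 1.256 q [-0.47  0.3   1.89 -0.    0.94 -0.16]
```

{"method": "send_rows", "body": {
  "rows": [
    [[0,0,0,0,20],[0,0,0,0,40],[0,0,0,0,60],[0,0,-30,0,100],[0,0,-75,0,100],[0,0,-120,0,100],[0,0,-140,0,100],[0,0,-140,0,100]]
  ]
}}

```text
clock: 6.02
eef_pos: [555.8, -257.0, 208.1]
tool_rot: [2.54, 1.844, 0.0]
ft_force: [-0.3, -0.7, 0.0]
finger_gap: 85.6
```

```bash
python3 -c "
from h import *
go((471.2,225.5),200,-.0785)
s=snap('wrist','w2');im=s['image']
u,v=proj(s,[511.6,-242.5,60]).astype(int);print(u,v)
x0,y0=max(u-130,0),max(v-110,0)
c=im[y0:y0+190,x0:x0+260,::-1];print(x0,y0)
cv2.imwrite('pics/w2c.png',cv2.resize(c,None,fx=3,fy=3,interpolation=cv2.INTER_CUBIC))"
```

```text
t 6.025 tcp [ 555.8 -257.   208.1] rot [2.54  1.844 0.   ] F [-0.3 -0.7  0. ] T [-0.06  0.11  0.  ] gap 85.6
shift [ 432.6 -230.     6.7] turn 1.334 az 1.256 q [-0.47  0.17  1.78 -0.    1.19 -0.16]
233 197
103 87
```

View pics/w2c.png

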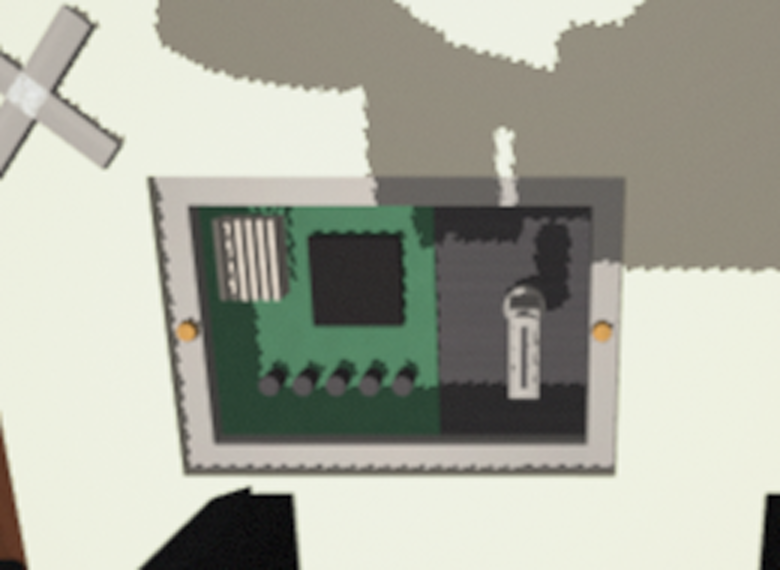

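The wing now lies straight across, parallel to the opening's short side. Its bar is at crop (524,357), and the pins at (188,331) and (601,332) are level in the picture.

```bash
python3 -c "
from fit import *
s=load('w2'); cp=lambda x,y:((x+.5)/3-.5+103,(y+.5)/3-.5+87)
P=[at(s,cp(*p),58) for p in((188,331),(601,332))];print(P,(P[0]+P[1])/2,np.arctan2(*(P[1]-P[0])[1::-1]))
print(fit(s,[cp(*p) for p in((150,178),(626,178),(614,474),(185,474))],[(-78,53,60),(78,53,60),(78,-53,60),(-78,-53,60)],0))
print(at(s,cp(524,357),89), at(s,cp(524,314),86),at(s,cp(524,399),86))
"
```

```text
[array([ 444.32474643, -220.21315008,   58.        ]), array([ 579.65996114, -264.83051686,   58.        ])] [ 511.99235379 -242.52183347   58.        ] -0.31845931318118614
(array([ 5.12009444e+02, -2.42965660e+02, -3.17964839e-01]), np.float64(0.8842856835661621))
[ 554.36884986 -256.67586282   89.        ] [ 558.42693913 -244.27697209   86.        ] [ 549.7409152  -270.78557748   86.        ]
```

{"method": "send_rows", "body": {
  "rows": [
    [[54,-28.7,0,0.166,100],[108,-57.5,0,0.333,100],[162,-86,0,0.5,100],[216,-115,0,0.667,100],[270,-144,0,0.834,100],[324,-172,0,1.0,100],[378,-201,0,1.167,100],[432,-230,0,1.334,100]]
  ]
}}

```text
clock: 7.08
eef_pos: [471.0, 210.6, 202.7]
tool_rot: [3.137, -0.102, -0.008]
ft_force: [0.6, -0.7, -0.7]
finger_gap: 88.3
```

{"method": "send_rows", "body": {
  "rows": [
    [[0,0,0,0,100],[0,0,0,0,100]]
  ]
}}

```text
clock: 7.32
eef_pos: [469.5, 209.9, 200.1]
tool_rot: [3.135, -0.098, -0.014]
ft_force: [-0.4, 0.1, 0.7]
finger_gap: 88.1
```

```bash
python3 -c "
from h import *
go((471.2,225.5),60,-.0785)
s=snap('wrist','w3')
print(proj(s,[471.2,225.5,36]),proj(s,[483.2,224.5,6]))"
```

```text
t 7.325 tcp [469.5 209.9 200.1] rot [ 3.135 -0.098 -0.014] F [-0.4  0.1  0.7] T [-0.01  0.14  0.  ] gap 88.1
shift [  1.9 -16.5 140. ] turn 0.016 az -0.063 q [ 0.37 -0.01  1.98 -0.    1.18  2.01]
[263.08675101 192.80459095] [264.29901952 176.58634627]
```

View pics/w3.png

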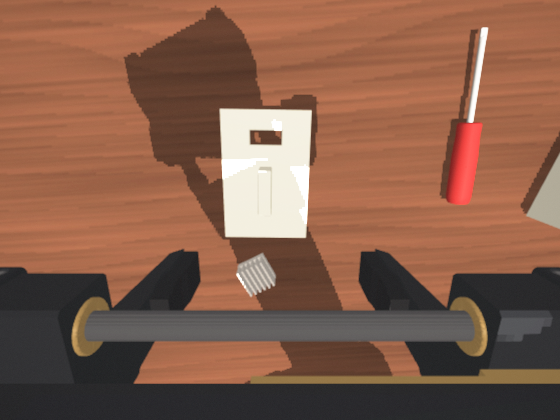

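```bash
python3 -c "
from fit import *
s=load('w3')
p,e=fit(s,[(220,109),(312,111),(307,238),(226,238)],[(75,50,6),(75,-50,6),(-75,-50,6),(-75,50,6)],0);print(p,e)
r=p[:2]-12*np.array([np.cos(p[2]),np.sin(p[2])]);print('rib',r,proj(s,[*r,36]),at(s,(264.5,192),36),at(s,(266,137),6))
go(r,60,p[2])
for m in((-25,7),(25,7),(25,-7),(-25,-7)):
  print(proj(s,[r[0]+np.cos(p[2])*m[0]-np.sin(p[2])*m[1],r[1]+np.sin(p[2])*m[0]+np.cos(p[2])*m[1],36]).round())
im=cv2.imread('pics/w3.png')[100:245,210:320]
cv2.imwrite('pics/w3c.png',cv2.resize(im,None,fx=4,fy=4,interpolation=cv2.INTER_CUBIC))
"
```

```text
[ 4.81194376e+02  2.22300613e+02 -7.31033293e-02] 0.6349890384318826
rib [469.22642659 223.17707224] [265.37200698 194.44286511] [471.99188878 223.90860083  36.        ] [527.69767511 219.13555716   6.        ]
t 7.375 tcp [470.1 209.4 200.7] rot [ 3.135 -0.101 -0.013] F [ 0.3  0.2 -0.3] T [0.02 0.14 0.03] gap 88.1
shift [ -0.7 -14.4 140.7] turn 0.009 az -0.064 q [ 0.37 -0.01  1.98 -0.    1.18  2.01]
[259. 216.]
[259. 171.]
[272. 172.]
[272. 216.]
```

View pics/w3c.png

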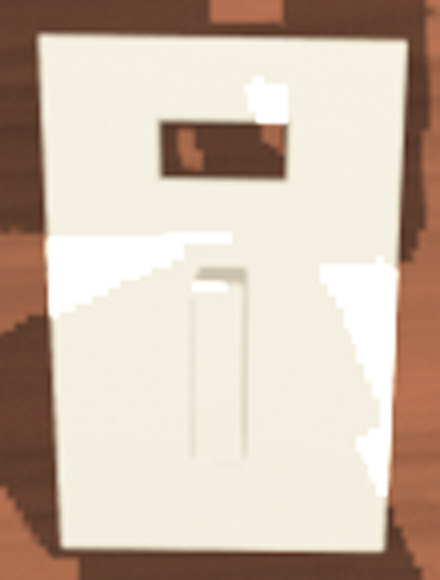

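{"method": "send_rows", "body": {
  "rows": [
    [[0,-8,40,0.008,60],[0,-15,90,0.008,40],[0.8,-15,130,0.008,40],[0.8,-15,160,0.008,40],[0.8,-15,175,0.008,40],[0.8,-15,185,0.008,40],[0.8,-15,188,0.008,40],[0.8,-15,188,0.008,40]]
  ]
}}

```text
clock: 8.38
eef_pos: [471.1, 223.7, 13.4]
tool_rot: [3.135, -0.113, -0.011]
ft_force: [-0.2, 0.4, -0.7]
finger_gap: 35.4
```

```bash
python3 -c "
from h import *
go((470.3,223.8),11,-.073)"
```

```text
t 8.375 tcp [471.1 223.7  13.4] rot [ 3.135 -0.113 -0.011] F [-0.2  0.4 -0.7] T [ 0.01  0.14 -0.04] gap 35.4
shift [-0.8 -0.1  2.4] turn 0.001 az -0.072 q [ 0.4   0.23  2.11 -0.    0.81  2.04]
```

{"method": "send_rows", "body": {
  "rows": [
    [[0,0,2,0,40],[0,0,2,0,25],[0,0,2,0,15],[0,0,2,0,0],[0,0,2,0,0],[0,0,2,0,0],[0,0,2,0,0]]
  ],
  "newtons": 45
}}

```text
clock: 9.25
eef_pos: [471.3, 223.9, 11.8]
tool_rot: [3.136, -0.114, -0.01]
ft_force: [-0.8, 2.3, 4.0]
finger_gap: 13.3
```

{"method": "send_rows", "body": {
  "rows": [
    [[0,0,-10,0,0],[0,0,-40,0,0],[0,0,-80,0,0],[0,0,-120,0,0],[0,0,-160,0,0],[0,0,-160,0,0]]
  ]
}}

```text
clock: 10.0
eef_pos: [474.8, 225.3, 175.6]
tool_rot: [3.139, -0.113, 0.001]
ft_force: [0.1, 0.3, -3.1]
finger_gap: 13.8
```

```bash
python3 -c "
from h import *
go((512,-242.6),170,-.318)
s=snap('wrist','w4')"
```

```text
t 10.0 tcp [474.8 225.3 175.6] rot [ 3.139e+00 -1.130e-01  1.000e-03] F [ 0.1  0.3 -3.1] T [0.04 0.17 0.  ] gap 13.8
shift [ 70.9 464.    6.1] turn 0.246 az -0.072 q [ 0.4   0.03  1.99 -0.    1.12  2.04]
```

View pics/w4.png

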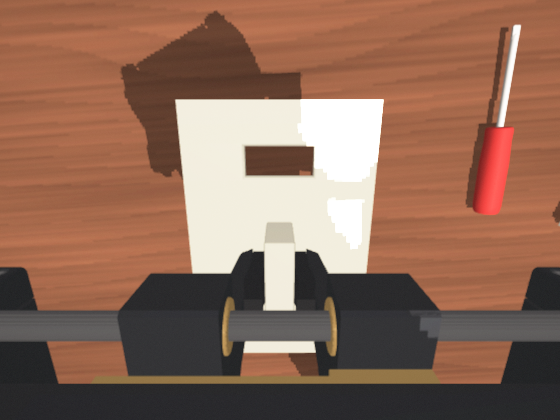

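The panel is held square: far corners at (177,99) and (384,99), slot centre about (279.5,161), near edge at row 352. Next is the panel's pose relative to the tool.

```bash
python3 -c "
from fit import *
s=load('w4'); o=manip.observe(); T=R.from_rotvec(o['tool_rot']).as_matrix(); t=np.array(o['eef_pos'])
ez=np.array([0,0,1]); ex=np.array([np.cos(-.072),np.sin(-.072),0]); ey=np.cross(ez,ex)
B=np.c_[ex,ey,ez]
M=[(75,50,6),(75,-50,6),(53,18,6),(53,-18,6),(37,18,6),(37,-18,6),(-75,0,6)]
px=[(177,99),(384,99),(245,146),(314,146),(245,176),(314,176),(0,352.5)]
def f(p,full=True):
  Q=R.from_rotvec([0,p[3],p[2]])
  r=[]
  for m,x in zip(M,px):
    q=proj(s,t+B@(np.array(p[:2].tolist()+[p[4]])+Q.apply(m)))-x
    r+= [q[1]] if m[1]==0 else list(q)
  return np.r_[r,(p[3])/.01*1,(p[4]+11.8)/1.5]
b=least_squares(f,[12,0,0,0,-11.8]);print(b.x.round(4),b.fun.round(1))
"
```

```text
[ 1.25896e+01 -4.44000e-02 -2.10000e-03  1.80000e-03 -9.96460e+00] [-0.  -0.1 -1.2  0.3 -0.6 -0.7  1.3 -0.5  0.4  0.6  0.2  0.7 -0.6  0.2
  1.2]
```

{"method": "send_rows", "body": {
  "rows": [
    [[4,30,0,0.015,0],[11,85,0,0.045,0],[18,142,0,0.075,0],[26,200,0,0.105,0],[33,258,0,0.135,0],[40,316,0,0.165,0],[47,370,0,0.2,0],[53,415,0,0.22,0]]
  ]
}}

```text
clock: 11.05
eef_pos: [493.9, -194.6, 171.0]
tool_rot: [3.105, -0.46, -0.012]
ft_force: [0.7, -0.2, -2.4]
finger_gap: 13.6
```

```bash
python3 -c "
from h import *
go((500,-238.7),130,-.318)"
```

```text
t 11.05 tcp [ 493.9 -194.6  171. ] rot [ 3.105 -0.46  -0.012] F [ 0.7 -0.2 -2.4] T [-0.01  0.13  0.05] gap 13.6
shift [18.9 40.3 41. ] turn 0.024 az -0.294 q [-0.42  0.05  1.98 -0.    1.12  1.45]
```

{"method": "send_rows", "body": {
  "rows": [
    [[10,20,10,0.012,0],[16,34,25,0.02,0],[19,40.3,41,0.024,0],[19,40.3,46,0.024,0],[19,40.3,46,0.024,0]]
  ]
}}

```text
clock: 11.68
eef_pos: [499.5, -237.5, 124.0]
tool_rot: [3.101, -0.496, -0.015]
ft_force: [0.1, -0.1, -2.1]
finger_gap: 13.4
```

{"method": "send_rows", "body": {
  "rows": [
    [[0,0,0,0,0],[0,0,0,0,0]]
  ]
}}

```text
clock: 11.92
eef_pos: [500.0, -237.2, 124.7]
tool_rot: [3.101, -0.495, -0.013]
ft_force: [0.1, 0.7, -1.4]
finger_gap: 13.3
```

```bash
python3 -c "
from h import *
go((500,-238.7),78,-.318)
s=snap('wrist','w5');s=snap('top','t5');s=snap('scene','s5')"
```

```text
t 11.925 tcp [ 500.  -237.2  124.7] rot [ 3.101 -0.495 -0.013] F [ 0.1  0.7 -1.4] T [-0.04  0.17  0.03] gap 13.3
shift [ 0.9  1.3 46.7] turn 0.002 az -0.316 q [-0.49  0.14  1.97 -0.01  1.04  1.4 ]
```

View pics/w5.png

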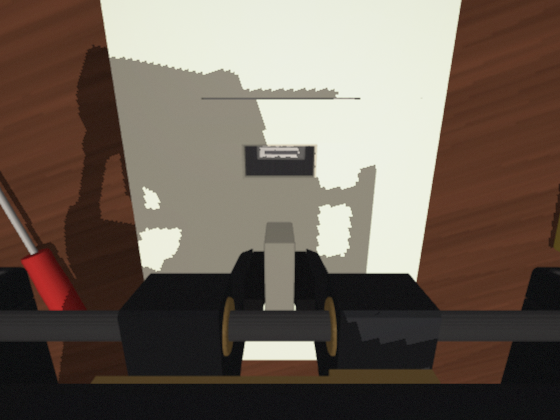

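```bash
python3 -c "
from h import *
s=load('w5');
c=np.array([512,-242.6]);u=np.array([np.cos(.318),-np.sin(.318)]);v=np.array([-u[1],u[0]])
print('wing',proj(s,[*(c+45*u),89]),'edge',[proj(s,[*(c+78*u+k*v),60]).round(1) for k in(53,-53)])
# panel at current: origin = tcp+12.6u, top z = 124.7-5
p=np.array([500,-237.2])+12.6*u; print([proj(s,[*(p+a*u+b*v),124.7-5.4]).round(1) for a,b in((75,50),(75,-50),(53,18),(37,-18),(45,0),(-75,0))])
im=cv2.imread('pics/w5.png')[80:190,190:380]
cv2.imwrite('pics/w5c.png',cv2.resize(im,None,fx=4,fy=4,interpolation=cv2.INTER_CUBIC))
"
```

```text
wing [280.27449686 151.47364849] edge [array([200.5,  96.5]), array([359.6,  96.8])]
[array([173.2,  95.1]), array([382.6,  95.6]), array([242. , 142.5]), array([312.8, 174.3]), array([278. , 158.7]), array([277.9, 350.5])]
```

View pics/w5c.png

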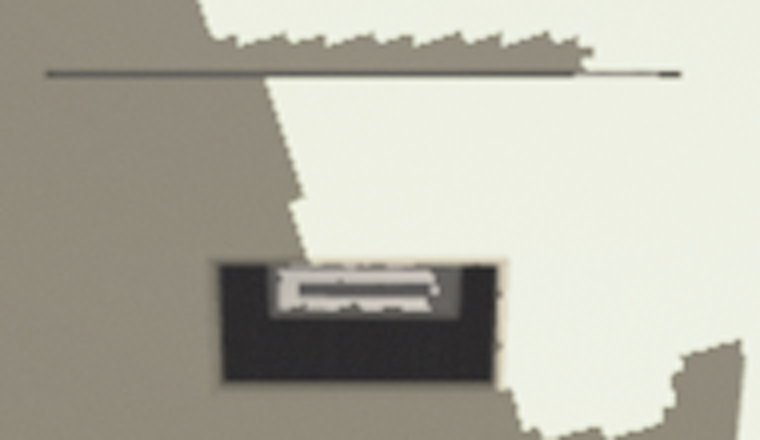

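The wing shows inside the slot at (281,152), and the measured positions match the prediction to within about 1 mm. I'll lower in stages.

{"method": "send_rows", "body": {
  "rows": [
    [[1.3,1,8,0.002,0],[1.3,1,16,0.002,0],[1.3,1,24,0.002,0],[1.3,1,32,0.002,0],[1.3,1,40,0.002,0],[1.3,1,46,0.002,0],[1.3,1,46,0.002,0]]
  ]
}}

```text
clock: 12.95
eef_pos: [499.9, -238.6, 77.9]
tool_rot: [3.1, -0.499, -0.016]
ft_force: [0.4, 0.6, -1.9]
finger_gap: 13.9
```

```bash
python3 -c "
from h import *
go((500.3,-238.5),66,-.318)
s=snap('wrist','w6');s=snap('scene','s6')"
```

```text
t 12.95 tcp [ 499.9 -238.6   77.9] rot [ 3.1   -0.499 -0.016] F [ 0.4  0.6 -1.9] T [ 0.07  0.18 -0.03] gap 13.9
shift [ 0.5 -0.3 11.8] turn -0.001 az -0.319 q [-0.49  0.2   2.01 -0.01  0.95  1.41]
```

View pics/w6.png

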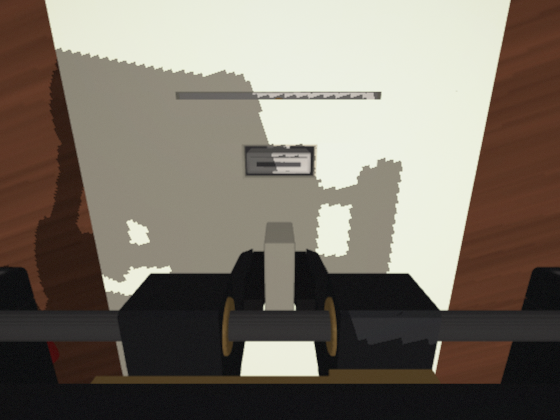

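{"method": "send_rows", "body": {
  "rows": [
    [[0.4,-0.5,3,0,0],[0.4,-0.5,6,0,0],[0.4,-0.5,8,0,0],[0.4,-0.5,10,0,0],[0.4,-0.5,10,0,0]]
  ]
}}

```text
clock: 13.68
eef_pos: [501.0, -238.6, 69.3]
tool_rot: [3.1, -0.498, -0.014]
ft_force: [-2.8, 1.4, 4.9]
finger_gap: 13.7
```

```bash
python3 -c "
from h import *
go((500.3,-238.5),65,-.318)"
```

```text
t 13.675 tcp [ 501.  -238.6   69.3] rot [ 3.1   -0.498 -0.014] F [-2.8  1.4  4.9] T [ 0.29  0.55 -0.01] gap 13.7
shift [-0.6  0.1  4.3] turn -0.001 az -0.319 q [-0.49  0.21  2.01 -0.01  0.93  1.41]
```

{"method": "send_rows", "body": {
  "rows": [
    [[-0.3,0,2,0,0],[-0.3,0,4,0,0],[-0.3,0,6,0,0],[-0.3,0,6,0,0]]
  ]
}}

```text
clock: 14.18
eef_pos: [501.0, -238.6, 65.7]
tool_rot: [3.1, -0.498, -0.013]
ft_force: [-6.8, 4.1, 15.1]
finger_gap: 13.6
```

```bash
python3 -c "
from h import *
go((500.3,-238.5),65,-.318)"
```

```text
t 14.175 tcp [ 501.  -238.6   65.7] rot [ 3.1   -0.498 -0.013] F [-6.8  4.1 15.1] T [ 0.62  1.12 -0.  ] gap 13.6
shift [-0.7  0.1  0.7] turn -0.001 az -0.319 q [-0.49  0.21  2.01 -0.01  0.92  1.41]
```

{"method": "send_rows", "body": {
  "rows": [
    [[-1,0,1.5,0,0],[-1.5,0,3,0,0],[-1.5,0,4,0,0],[-1.5,0,4,0,0]]
  ],
  "newtons": 55
}}

```text
clock: 14.68
eef_pos: [501.0, -238.7, 65.7]
tool_rot: [3.099, -0.498, -0.009]
ft_force: [-6.7, 5.1, 22.0]
finger_gap: 13.4
```

```bash
python3 -c "
from h import *
go((500.3,-238.5),65,-.318)
s=snap('scene','s7');snap('wrist','w7')
c=np.array([512,-242.6]);u,v=map(int,proj(s,[512,-242.6,60]));print(u,v)
x0,y0=max(u-100,0),max(v-75,0)
cv2.imwrite('pics/s7c.png',cv2.resize(s['image'][y0:y0+150,x0:x0+200,::-1],None,fx=4,fy=4,interpolation=cv2.INTER_CUBIC))"
```

```text
t 14.675 tcp [ 501.  -238.7   65.7] rot [ 3.099 -0.498 -0.009] F [-6.7  5.1 22. ] T [ 0.84  1.34 -0.01] gap 13.4
shift [-0.7  0.   0.7] turn -0.001 az -0.319 q [-0.49  0.21  2.01 -0.01  0.92  1.41]
199 310
```

View pics/s7c.png

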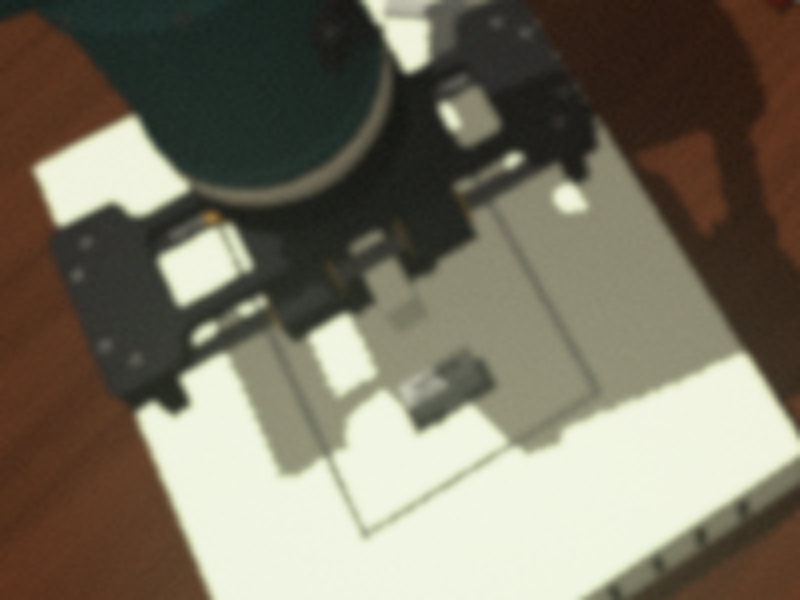

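{"method": "send_rows", "body": {
  "rows": [
    [[-1.5,0,4.5,0,0],[-1.5,0,5.5,0,0],[-1.5,0,5.5,0,0],[-1.5,0,5.5,0,0],[-1.5,0,5.5,0,0],[-1.5,0,5.5,0,0]]
  ]
}}

```text
clock: 15.52
eef_pos: [501.0, -238.7, 65.7]
tool_rot: [3.099, -0.498, -0.005]
ft_force: [-11.7, 6.6, 31.6]
finger_gap: 13.8
```

```bash
python3 -c "
from h import *
go((500.3,-238.5),65,-.318)
s=snap('wrist','w8');t=snap('scene','s8')
a=s['image'][60:200,150:410,::-1]
cv2.imwrite('pics/w8c.png',cv2.resize(a,None,fx=3,fy=3,interpolation=cv2.INTER_CUBIC))"
```

```text
t 15.525 tcp [ 501.  -238.7   65.7] rot [ 3.099 -0.498 -0.005] F [-11.7   6.6  31.6] T [ 1.18  1.95 -0.02] gap 13.8
shift [-0.8  0.   0.7] turn -0.001 az -0.319 q [-0.49  0.21  2.02 -0.    0.92  1.41]
```

View pics/w8c.png

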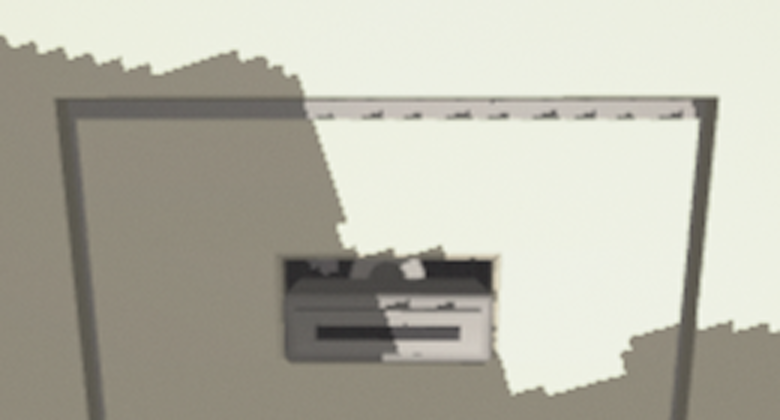

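The panel is level in the opening: the far gap is an even strip (crop rows 97–118), both side gaps are similar, and the wing stands up through the slot. The height has stayed at 65.7 mm while the push rose from 15 to 32 N, so it is seated. I'm handing it in.

```bash
python3 -c "
from h import *
st(); print(manip.job_done())"
```

```text
t 15.625 tcp [ 501.  -238.7   65.7] rot [ 3.099 -0.498 -0.005] F [-10.4   6.3  32.1] T [ 1.15  1.96 -0.  ] gap 13.5
the job is handed in; nothing more can be done
None
```

The console is closed up and handed in at 15.6 s, with the gripper still holding the rib and pressing the panel down with about 32 N.

- **Wing:** I turned it counterclockwise with the panel off. A close picture then showed it straight across the opening.
- **Panel:** I lifted it by the rib and lowered it so the wing came up through the slot, then pressed it against both pins until it stopped.
- **Seating:** The tool stopped at 65.7 mm, within 0.1 mm of the height expected from the grasp. It did not move as the push rose from 15 to 32 N. The last picture shows even gaps at the slot end and along both sides near it, and the wing through the slot. The gripper hid the other end from the wrist camera.
- **Side push:** About 12 N of sideways push stayed on the panel. It did not shift, and the gap at the slot end stayed open.
- **Level:** The tool tilt changed by about 0.004 rad during the final press. I take that as give in the grip; from the forces, both ends should be on the ledge. The pictures can't show a 0.3 mm tilt, so I did not confirm level directly.
- **Bystanders:** The arm did not go near the screwdriver, heatsink or clamp. I did not check their positions in a final picture.

I viewed 12 pictures, two over the budget of 10.

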